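Pin a draw rod in its receiver and throw the wire bail over

ROBOT

A 6-joint arm with a two-finger parallel gripper is mounted at the origin on a cart in front of the work surface, level with it; the furniture and walls round the work are solid. World frame = base frame: x ahead of the robot, y to its left, z up, the work surface at z = 0. Lengths are in m, angles in rad, forces in N, time in s.
With the tool pointing down it reaches from about 0.275 to 0.75 m from the base axis. Payload 10.2 kg.
Tool frame: the origin (TCP) lies on the centre line of the jaws, within the pads' length; the fingertips stand r.finger_overhang ahead of it and the grasp point (between the pads) lies 8 mm behind it (r.finger_overhang is the distance from the TCP to the fingertips, in m); z points along the fingers, y is the line along which they close (so a half turn about z gives the same grasp; the last joint's range is limited). The gripper opens to 88 mm and grips with 3 to 60 N. Pads are 18 mm wide; open, the fingers measure 123 mm over their backs; the gripper's body (75 mm by 187 mm) begins 45 mm behind the grasp point.
Start: joints at [-1.464, 0.313, 1.498, -0, 1.331, -0.223], TCP at [0.17, -0.497, 0.25] pointing down, gripper open.
Joint ranges: [-2.94, 2.94], [-0.97, 2.17], [0.19, 2.56], [-1.23, 4.37], [0.02, 3.11], [-2.88, 2.88]. Speed limits (rad/s): [2.39, 2.39, 3.01, 3.14, 3.14, 3.14].

INTERFACE

Orientations are given as a unit quaternion [x, y, z, w].
In Python, from station import r gives the robot as it stands.
- The arm moves only by the tool steer_hand, called after ">>>" in YAML: its name, and indented under it one key for each argument. Schema: {"type":"object","properties":{"segments":{"type":"array","items":{"type":"array","items":{"type":"array","items":{"type":"number"},"minItems":5,"maxItems":5},"minItems":1,"maxItems":12},"minItems":1,"maxItems":1},"squeeze":{"type":"number"},"only":{"type":"string"},"quiet":{"type":"boolean"},"lines":{"type":"string"}},"required":["segments"],"additionalProperties":false}. segments is a list that holds a single list of rows (three levels of brackets), with 1 to 12 rows, each of 5 numbers: dx, dy, dz in cm, then a turn about the tool's z in units of 0.05 rad, then the opening from 0.0 (shut) to 1.0 (fully open); each row is the pose to reach, as a shift and turn from the pose commanded when the call began, along the tool's axes at that moment; what a row does not reach only later rows make up. A row lasts 1/10 s, in which the tool goes at most 0.05 m and 0.15 rad, less where a joint would pass 70% of its speed; a pose out of reach is approached as far as the arm can. The fingers move at their own pace and stop on an object; squeeze is the grip in N (left out, the last holds). Time passes only in rows, so rows that do not move let the fingers close. The tool returns the time, the measured TCP pose, the force, the opening and the grip force at its end. only (a regular expression) keeps the lines of the reply that match it, lines (a string "A,B") keeps lines A to B, and quiet returns only ok. Input that does not fit is refused with a message, and nothing moves.
- r.sense(): the state, without advancing time (a new reading comes with each control period).
- r.camera(name): name is "scene" or "top"; returns a dict with "image" (480x640x3 uint8, red, green, blue), "K" (3x3 intrinsics, pixels), "eye" and "attitude" of the camera in the world. Camera axes: x right, y down, z forward; pixel columns grow to the right and rows downward; lengths in m; the calibration is good to about 2 mm. A picture is of the moment at which its call begins. There is no depth.
- r.finish_job(): hands the job in; it is judged then, once.
The state is a dict: "clock": time; "joint_pos": joint angles; "qvel": joint speeds; "tau": joint torques, N m; "tcp_pos": TCP position; "tool_rot": TCP orientation; "ft_force": force on the tool from outside, world axes, zero at the start; "ft_torque": the same for the moment, N m; "finger_gap": opening from 0.0 (shut) to 1.0 (fully open); "finger_force": force on a finger pad.
Only numpy, scipy, OpenCV 4.12 (cv2) and the standard library are available. Lean on these libraries where they do the work, as an engineer would, in place of code of your own. Each camera call takes 0.05 s, during which the arm holds its last target. There are 200 camera calls.

TASK

Lock the draw rod of the hitch stand. Gently push the rod's end plate in until the square lock pin waiting in the receiver drops into the rod's hidden hole and stops the rod, press the pin down until the underside of its head sits on the boss, then swing its wire bail over the top and down towards the robot side until it is fully shut round the receiver with its crossbar under the pin's tip. Do not force the rod, leave the other things on the bench alone, and finish clear of everything.

Things in the scene. Friction and masses are not known exactly. Their poses are not given: they have to be found in the camera images.
- stand: hitch stand, fixed to the bench: grey base plate 130x150x10 mm with four bolts and two legs carrying a dark steel receiver block, 44 mm (x) by 120 mm (y), 56 to 92 mm above the bench, open underneath. Origin: centre of the plate's underside, straight below the pin's bore; z up. The draw rod comes out of the +y end. -x is the robot's side, give or take 0.4 rad; the shut bail hangs there.
- boss_top (a point): centre of the square bore (11.5 mm) in the top of the boss, a raised pad 28x30 mm on the receiver, 100 mm above the bench; axes as the stand
- end_plate (a point): centre of the outer (+y) face of the draw rod's end plate, 71 mm above the bench. The plate is 44 mm wide (x), 44 mm high (49 to 93 mm above the bench), 12 mm thick, on a 14 mm rod; axes as the stand. At the start this face is 115 to 127 mm from the bore along y.
- rod: the steel draw rod with its end plate; its own origin is of no use, see end_plate. Pushed at the plate towards the stand's -y it slides in, at most 50 mm in all, against about 4 N of friction, and stays where it is left. Past the right place it can be drawn back by the plate.
- tongue_slot (a point): middle of the receiver's closed inside, where a drilled tongue rides on the rod. How far it is screwed on differs each time, unseen: its hole comes under the pin after 9 to 43 mm of push from the start. Push slowly (about 20 mm/s): the pin falls in of itself (about 4 mm of play) and then stops the rod, and the resistance rises sharply above the 4 N.
- pin: square lock pin, loose, upright in the bore. Origin: centre of the head's underside. Head 18x18 mm, 16 mm high; shank 10 mm square, 54 mm long. Origin above the boss top: 31 mm at the start (pin rests on the tongue), 11 to 15 mm once fallen in, on a spring-ball catch; some 10 to 25 N down on the head drives it through to 0 (home), where the catch's friction holds it.
- bail (a joint): angle of the pin's wire bail, rad: 0 = shut (a stop), hanging round the -x side of the receiver with its crossbar under the pin's tip; pi/2 = crossbar level towards -x; pi = straight up over the head; at the start 3.52 to 3.75, thrown back to +x. The hinge lies along the stand's y, 9 mm above the pin's origin; it is stiff (0.05 N m) and stays where left; the wire is slippery.
- bail_bar (a point): middle of the bail's crossbar, 71 mm from the hinge. The bail is two parallel 5 mm wires at y = +-12.5 mm joined by this crossbar and by a flat thumb tab. Shut, and measured from the hinge, each wire runs through (x, z in mm, stand directions): (0,0), (-30,-10), (-36,-30), (-34,-56), (-24,-68), (0,-71); the tab fills the gap between the third and fourth points.
- tee: bystander: brass tee fitting, 46x56x25 mm, lying on the bench; origin at the centre of its underside
- coupler: bystander: grey quick coupler standing on end, 28 mm across, 62 mm high; origin at the centre of its underside
- spanner: bystander: steel spanner, 36x192x7 mm, lying flat; origin at the centre of its underside

How it is judged:
On the way, in this order (a step that is already met when the one before it is completed fails the run):
1. the rod is pushed in until the pin has fallen into the tongue's hole (its head under 24 mm above the boss) (z of pin in the frame of boss_top below 0.024 m), for 0.1 s.
2. the pin is pressed home: its head within 3 mm of the boss (z of pin in the frame of boss_top below 0.003 m), for 0.1 s.
3. the bail is swung shut (within 0.2 rad) (value of joint bail below 0.2 rad), for 0.1 s.
At the end, for the whole second after the job is handed in: the pin stands in the bore with the underside of its head within 3 mm of the boss top (and within 4 mm of the bore's centre), through the rod's hole, at rest, and the bail is shut within 0.2 rad (distance between pin and boss_top below 0.004 m and z of pin in the frame of boss_top below 0.003 m and value of joint bail below 0.2 rad and linear speed of pin below 0.02 m/s); the robot touches nothing.
It fails at once if the rod is forced: over 60 N between robot and rod (contact force between any of the fingers, the arm and rod above 60 N).
It fails at once if a bystander is moved by more than 20 mm (distance of any of tee, coupler, spanner from where it was at the start of the episode above 0.02 m).
It also fails if it takes over 51 s, if anything falls off the work surface, if the arm or the gripper's body presses on something with over 40 N, if the wrist force passes 120 N, or if a joint passes its speed limit or range.

## Working session

There is one attempt and no reset: what is moved stays moved. The work goes in short steps, Python scripts to look and compute and a tool call to move; the robot and the scene stay as the last step left them, time stands still between calls to the robot, and variables do not carry over. Pictures are saved under pics/ and viewed, at most 10 in all, crops included, and the job is handed in when it is done.

```bash
ls; mkdir -p pics; python3 - <<'E'
from station import r
import cv2,json,pickle
for n in("scene","top"):
    c=r.camera(n);pickle.dump(c,open(f"pics/{n}0.pkl","wb"))
    cv2.imwrite(f"pics/{n}0.png",c["image"][:,:,::-1]);print(n,c["K"],c["eye"],c["attitude"])
print(r.sense(),r.finger_overhang)
E
```

```text
pics
station.py
scene [[568.20739376   0.         316.50922397]
 [  0.         568.20739376 232.32808594]
 [  0.           0.           1.        ]] [0.15928917 0.64716334 0.74233712] [-0.21172087  0.87139126 -0.42777738  0.11339341]
top [[563.3695559    0.         319.85482708]
 [  0.         563.3695559  234.25627407]
 [  0.           0.           1.        ]] [ 0.36677927 -0.08561839  0.99192552] [-0.67908293  0.72440224 -0.08576036  0.08205445]
{'clock': 0.1, 'joint_pos': array([-1.46441395e+00,  3.13365953e-01,  1.49829173e+00,  3.75039539e-05,
        1.33099612e+00, -2.23416470e-01]), 'qvel': array([-8.62565327e-04, -4.42688617e-03, -1.21008662e-03, -2.10873057e-05,
        1.63920813e-03, -6.66231606e-04]), 'tau': array([ 2.29947931e-03, -4.02809250e+01, -2.52646816e+01,  6.95129042e-02,
        3.41584871e-02, -5.85104181e-05]), 'tcp_pos': array([ 0.1699915 , -0.49652428,  0.24925878]), 'tool_rot': array([ 9.86435464e-01,  1.64148694e-01,  4.92118624e-05, -5.28602355e-04]), 'ft_force': array([-0.51559619, -0.26834127, -0.16548474]), 'ft_torque': array([ 0.02139527, -0.04620242,  0.06264434]), 'finger_force': 0.0, 'finger_gap': 0.9999452617939054} 0.011
```

View pics/scene0.png

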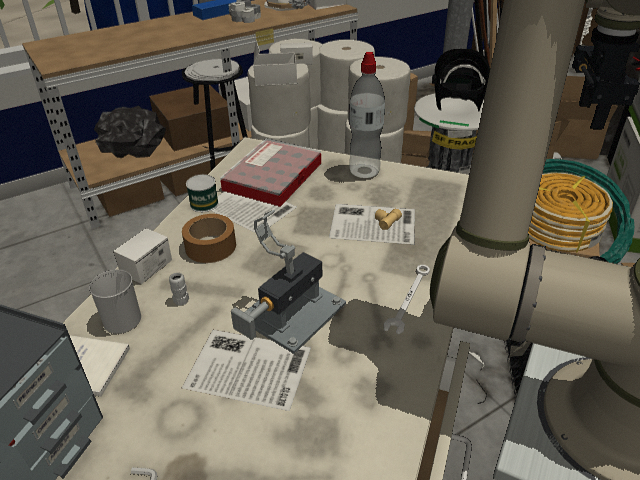

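View pics/top0.png

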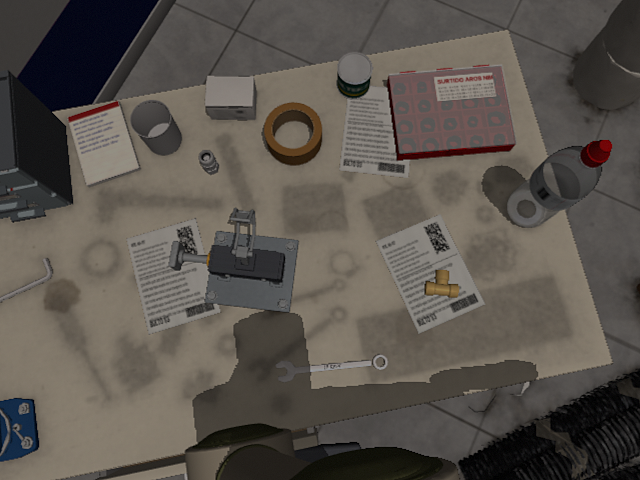

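The stand shows at about (250,265) in top, with the end plate at (177,255) and the bail thrown back up-image at (240,215). The spanner is at (330,367), the tee at (441,285) and the coupler at (208,160). I'll enlarge crops next.

```bash
python3 - <<'E'
import cv2
a=cv2.imread("pics/top0.png")[195:320,155:310];cv2.imwrite("pics/tc.png",cv2.resize(a,None,fx=5,fy=4.8,interpolation=cv2.INTER_CUBIC))
a=cv2.imread("pics/scene0.png")[210:355,225:350];cv2.imwrite("pics/sc.png",cv2.resize(a,None,fx=4,fy=4,interpolation=cv2.INTER_CUBIC))
E
```

```text
(no output)
```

View pics/tc.png

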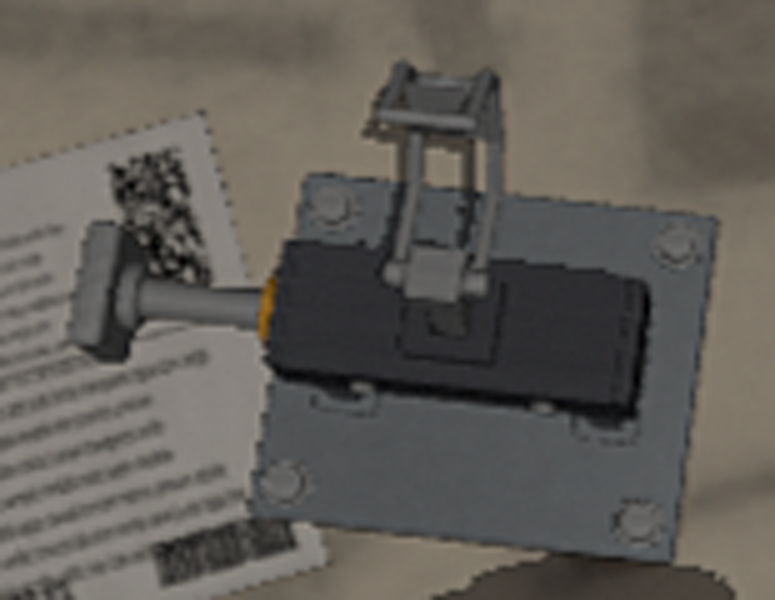

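View pics/sc.png

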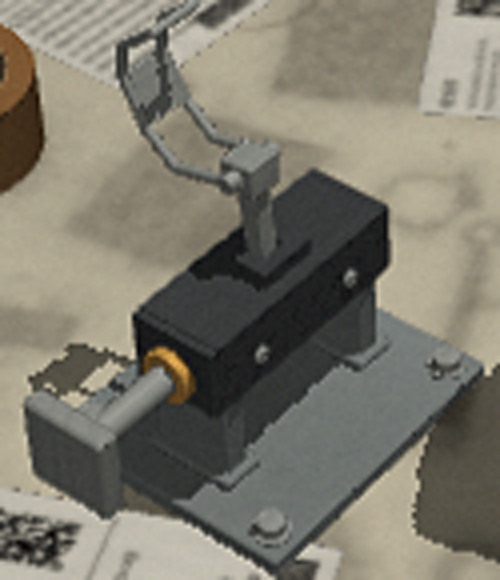

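The crops give clear plate and receiver corners, the end-plate face and the bail bar. I'll fit the pose from these.

```bash
cat > geo.py <<'E'
import numpy as np,pickle
from scipy.spatial.transform import Rotation as R
def proj(c,P):
    q=R.from_quat(c["attitude"]).inv().apply(np.atleast_2d(P)-c["eye"]);h=q@c["K"].T;return h[:,:2]/h[:,2:]
E
python3 - <<'E'
from geo import *
from scipy.optimize import least_squares
T=pickle.load(open("pics/top0.pkl","rb"));S=pickle.load(open("pics/scene0.pkl","rb"))
def pts(d,th):
    b=np.array([-np.sin(th),-np.cos(th)])*71
    t=[((65,75,10),(307,173)),((65,-75,10),(717,217)),((-65,-75,10),(672,562)),((-65,75,10),(248,515)),
     ((22,60,92),(287,240)),((22,-60,92),(648,283)),((b[0],12.5,140+b[1]),(400,67)),((b[0],-12.5,140+b[1]),(491,75)),((22,d,93),(82,224)),((-22,d,93),(68,347))]
    s=[((-65,-75,10),(480,362)),((-65,75,10),(275,567)),((22,60,92),(135,315)),((-22,60,92),(215,357)),((-22,-60,92),(388,207)),((22,-60,92),(315,170)),
     ((22,d,93),(27,393)),((-22,d,93),(103,440)),((22,d,49),(35,465)),((-22,d,49),(111,515))]
    return t,s
def res(p):
    t,s=pts(p[3],p[4]);o=[]
    for c,l,f in((T,t,lambda a:np.array([155,195])+a/[5,4.8]),(S,s,lambda a:np.array([225,210])+a/4)):
        P=R.from_euler('z',p[2]).apply(np.array([a for a,_ in l])/1000)+[p[0],p[1],0]
        o.append(proj(c,P)-f(np.array([b for _,b in l],float)))
    return np.vstack(o).ravel()
f=least_squares(res,[.35,.04,0,120,3.6],x_scale=[.01,.01,.1,5,.1],loss='soft_l1')
print(f.x);print(res(f.x).reshape(-1,2).round(1).tolist())
x,y,a=f.x[:3];c,s=np.cos(a),np.sin(a)
print("end plate",x-s*f.x[3]/1000,y+c*f.x[3]/1000)
np.save("fit.npy",f.x)
# bystanders
def ray(c,u,v,z):
    d=R.from_quat(c["attitude"]).apply(np.linalg.solve(c["K"],[u,v,1]));return c["eye"]+d*(z-c["eye"][2])/d[2]
for n,u,v,z in(("spL",283,371,.004),("spR",381,362,.004),("tee",441,285,.01),("coup",208,160,.05)):print(n,ray(T,u,v,z).round(3))
E
```

```text
[ 5.46997558e-01  2.57839937e-02 -1.82698210e-01  1.22877538e+02
  4.26330222e+00]
[[-0.7, -1.0], [0.1, -0.6], [-0.4, -0.1], [-0.9, -0.5], [-1.0, -0.8], [-0.6, -1.3], [2.0, 0.6], [0.1, 0.8], [2.0, -2.0], [-0.0, -1.4], [2.2, 0.0], [0.7, -0.8], [-0.3, -0.5], [-0.6, 0.2], [1.2, -0.3], [0.1, -0.7], [-0.2, 1.0], [0.8, 1.4], [0.7, 2.0], [1.2, 1.8]]
end plate 0.5693223839018017 0.1466164874583969
spL [ 0.371 -0.021  0.004]
spR [ 0.375 -0.189  0.004]
tee [ 0.499 -0.305  0.01 ]
coup [0.743 0.092 0.05 ]
```

```bash
cat >> geo.py <<'E'
F=np.load("fit.npy")
Rs=R.from_euler('z',F[2]); O=np.array([F[0],F[1],0])
def go(r,p,yaw=None):
    """tool-frame shift to put TCP at stand point p (mm); yaw = world angle of tool x"""
    s=r.sense();t=R.from_quat(s["tool_rot"]);w=Rs.apply(np.array(p)/1000)+O
    x=t.apply([1,0,0]);now=np.arctan2(x[1],x[0])
    print("shift",t.inv().apply(w-s["tcp_pos"]).round(4),"turn",None if yaw is None else round((now-yaw+np.pi)%(2*np.pi)-np.pi,3),"q",s["joint_pos"].round(2)[[0,4,5]])
def where(r):
    s=r.sense();print("stand mm",(Rs.inv().apply(s["tcp_pos"]-O)*1000).round(1),"F",Rs.inv().apply(s["ft_force"]).round(1),s["clock"])
E
python3 - <<'E'
from geo import *;from station import r
go(r,(0,160,280),1.388);where(r)
E
```

```text
shift [ 0.6043 -0.5115 -0.0301] turn -1.058 q [-1.46  1.33 -0.22]
stand mm [-275.8 -582.1  249.3] F [-0.5 -0.4 -0.2] 0.1
```

The rows are not in the units I measure in: shifts go in cm and turns go in units of 0.05 rad. I convert before sending: 0.45 m is 45, 0.41 m is 41, -1.058 rad is -21.16.

>>> steer_hand:
  segments:
    - [[3, -3, -3, -2, 0], [6, -6, -3, -4, 0], [9, -9, -3, -6, 0], [13, -12, -3, -8, 0], [17, -15, -3, -10, 0], [21, -18, -3, -12, 0], [25, -21, -3, -14, 0], [29, -24, -3, -16, 0], [33, -27, -3, -18, 0], [37, -31, -3, -20, 0], [41, -34, -3, -21.16, 0], [45, -37, -3, -21.16, 0]]
  squeeze: 20

```text
clock: 1.3
tcp_pos: [0.4729, -0.0041, 0.2797]
tool_rot: [0.768, 0.64, -0.0, 0.0]
ft_force: [0.1, -0.8, 0.0]
finger_gap: 0.003
finger_force: 0.0
```

```bash
python3 - <<'E'
from geo import *;from station import r
go(r,(0,160,280),1.388);where(r)
E
```

```text
shift [ 0.2028  0.0678 -0.0003] turn 0.002 q [-0.26  1.37 -0.08]
stand mm [-67.5 -42.9 279.7] F [ 0.2 -0.8  0. ] 1.3
```

Converted, 0.207 m is 20.7, 0.203 m is 20.3.

>>> steer_hand:
  segments:
    - [[4, 1.5, 0, 0, 0], [8, 3, 0, 0, 0], [12, 4.5, 0, 0, 0], [16, 6, 0, 0, 0], [20.3, 6.8, 0, 0, 0], [20.3, 6.8, 4, 0, 0], [20.3, 6.8, 8, 0, 0], [20.3, 6.8, 12, 0, 0], [20.3, 6.8, 16, 0, 0], [20.3, 6.8, 19, 0, 0], [20.3, 6.8, 20.7, 0, 0], [20.3, 6.8, 20.7, 0, 0]]

```text
clock: 2.5
tcp_pos: [0.5746, 0.1807, 0.07]
tool_rot: [0.769, 0.64, -0.002, -0.001]
ft_force: [-0.4, 0.1, -1.0]
finger_gap: 0.007
finger_force: 0.0
```

```bash
python3 - <<'E'
from geo import *;from station import r
import cv2
go(r,(0,135,71),1.388);where(r)
c=r.camera("scene");cv2.imwrite("pics/s1.png",cv2.resize(c["image"][180:380,200:400,::-1],None,fx=3,fy=3,interpolation=cv2.INTER_CUBIC))
E
```

```text
shift [-0.0224  0.001  -0.001 ] turn -0.0 q [0.11 1.03 0.29]
stand mm [ -1.  157.4  70. ] F [-0.4  0.1 -1. ] 2.5
```

View pics/s1.png

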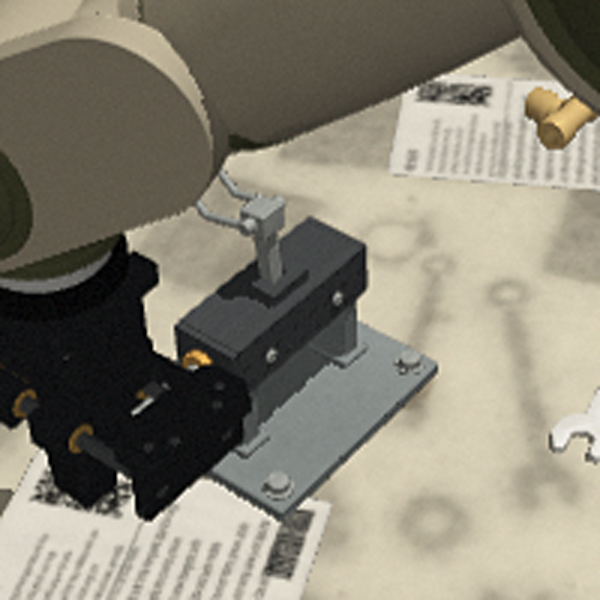

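The closed fingers stand just outside the end plate, and the pin at (268,225) and bail haven't moved. Starting the slow push.

Converted, -0.032 m is -3.2, -0.03 m is -3.

>>> steer_hand:
  segments:
    - [[-0.8, 0.1, 0, 0, 0], [-1.4, 0.1, 0, 0, 0], [-1.8, 0.1, 0, 0, 0], [-2, 0.1, 0, 0, 0], [-2.2, 0.1, 0, 0, 0], [-2.4, 0.1, 0, 0, 0], [-2.6, 0.1, 0, 0, 0], [-2.8, 0.1, 0, 0, 0], [-3, 0.1, 0, 0, 0], [-3.2, 0.1, 0, 0, 0]]

```text
clock: 3.55
tcp_pos: [0.5716, 0.1495, 0.0732]
tool_rot: [0.769, 0.64, 0.001, 0.0]
ft_force: [1.1, 5.1, 5.0]
finger_gap: 0.008
finger_force: 2.5
```

```bash
python3 - <<'E'
from geo import *;from station import r
where(r)
E
```

```text
stand mm [  1.7 126.1  73.2] F [0.1 5.2 5. ] 3.55
```

```bash
cat > w.sh <<'E'
python3 -c "
from geo import *;from station import r
where(r)"
E
```

>>> steer_hand:
  segments:
    - [[-0.2, 0, 0, 0, 0], [-0.4, 0, 0, 0, 0], [-0.6, 0, 0, 0, 0], [-0.8, 0, 0, 0, 0]]

```text
clock: 3.95
tcp_pos: [0.5701, 0.1414, 0.073]
tool_rot: [0.769, 0.64, 0.0, 0.0]
ft_force: [2.8, 3.8, 2.9]
finger_gap: 0.004
finger_force: 2.3
```

```bash
sh w.sh
```

```text
stand mm [  1.7 117.9  73. ] F [2.1 4.3 2.9] 3.95
```

Converted, -0.008 m is -0.8, -0.006 m is -0.6.

>>> steer_hand:
  segments:
    - [[-0.2, 0, 0, 0, 0], [-0.4, 0, 0, 0, 0], [-0.6, 0, 0, 0, 0], [-0.8, 0, 0, 0, 0]]

```text
clock: 4.35
tcp_pos: [0.5684, 0.1334, 0.0727]
tool_rot: [0.769, 0.64, 0.0, 0.0]
ft_force: [3.5, 7.4, 3.3]
finger_gap: 0.006
finger_force: 4.2
```

```bash
sh w.sh
```

```text
stand mm [  1.5 109.7  72.7] F [2.1 7.9 3.3] 4.35
```

Converted, -0.004 m is -0.4, -0.002 m is -0.2.

>>> steer_hand:
  segments:
    - [[-0.2, 0, 0, 0, 0], [-0.4, 0, 0, 0, 0]]

```text
clock: 4.55
tcp_pos: [0.5682, 0.132, 0.0728]
tool_rot: [0.769, 0.639, 0.003, -0.001]
ft_force: [10.2, 29.3, -1.0]
finger_gap: 0.004
finger_force: 14.8
```

```bash
sh w.sh
```

```text
stand mm [  1.6 108.3  72.8] F [ 4.7 30.6 -1. ] 4.55
```

>>> steer_hand:
  segments:
    - [[-0.2, 0, 0, 0, 0], [-0.4, 0, 0, 0, 0]]

```text
clock: 4.75
tcp_pos: [0.5681, 0.1313, 0.0729]
tool_rot: [0.769, 0.639, 0.005, -0.002]
ft_force: [16.1, 48.4, -5.1]
finger_gap: 0.009
finger_force: 25.3
```

```bash
sh w.sh
```

```text
stand mm [  1.5 107.6  72.9] F [ 7.  50.5 -5.1] 4.75
```

The rod has stopped at about 50 N, close to the limit. I'm backing off now, then checking the pin.

>>> steer_hand:
  segments:
    - [[1, 0, 0, 0, 0], [3, 0, 0, 0, 0], [5, 0, 0, 0, 0], [5, 0, -4, 0, 0], [5, 0, -8, 0, 0], [5, 0, -12, 0, 0], [5, 0, -16, 0, 0], [5, 0, -20, 0, 0]]

```text
clock: 5.55
tcp_pos: [0.5752, 0.174, 0.2735]
tool_rot: [0.769, 0.639, -0.002, -0.0]
ft_force: [-0.0, 0.2, -0.5]
finger_gap: 0.009
finger_force: 0.0
```

```bash
sh w.sh; python3 - <<'E'
from geo import *;from station import r
import cv2
c=r.camera("scene");pickle.dump(c,open("pics/s2.pkl","wb"))
cv2.imwrite("pics/s2.png",cv2.resize(c["image"][210:355,225:350,::-1],None,fx=4,fy=4,interpolation=cv2.INTER_CUBIC))
for h in(31,13,0):
  P=Rs.apply(np.array([(9,9,116+h),(-9,9,116+h),(-9,-9,116+h),(9,-9,116+h),(0,0,116+h)])/1000)+O
  print(h,((proj(c,P)-[225,210])*4).round().tolist())
go(r,(-6,0,180),-.183)
E
```

```text
stand mm [  0.8 150.9 273.5] F [-0.1  0.2 -0.5] 5.55
31 [[230.0, 161.0], [263.0, 178.0], [291.0, 156.0], [258.0, 140.0], [261.0, 159.0]]
13 [[233.0, 195.0], [265.0, 211.0], [293.0, 189.0], [260.0, 173.0], [263.0, 192.0]]
0 [[234.0, 218.0], [267.0, 235.0], [294.0, 213.0], [262.0, 196.0], [264.0, 215.0]]
shift [-0.1516 -0.0091  0.1004] turn 1.57 q [0.1  1.47 0.28]
```

View pics/s2.png

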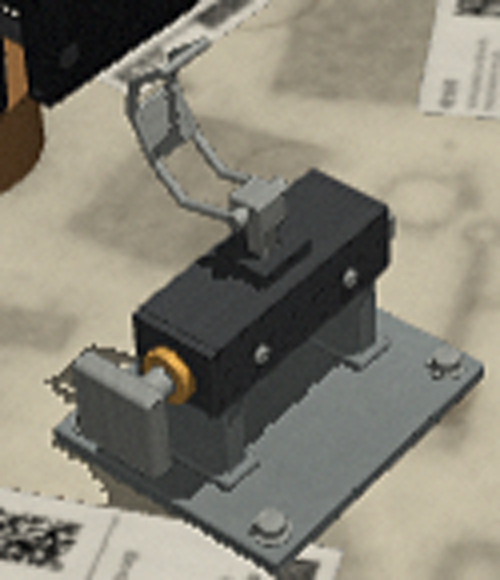

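The pin has dropped: the top of its head sits at crop (260,190), matching about 13–15 mm. Next I move over it, turn and descend.

>>> steer_hand:
  segments:
    - [[-2, 0, 0, 2.8, 0], [-4, 0, 0, 5.6, 0], [-6, 0, 0, 8.4, 0], [-8, -0.6, 0, 11.4, 0], [-10, -0.6, 0, 14.2, 0], [-12, -0.6, 0, 17.2, 0], [-14, -0.6, 0, 20, 0], [-15.16, -0.6, 0, 23, 0], [-15.16, -0.6, 0, 25.8, 0], [-15.16, -0.6, 0, 28.6, 0], [-15.16, -0.6, 3, 31.4, 0], [-15.16, -0.6, 7, 31.4, 0]]

```text
clock: 6.8
tcp_pos: [0.5425, 0.0262, 0.2023]
tool_rot: [0.996, -0.093, 0.001, 0.001]
ft_force: [0.7, -0.2, -0.8]
finger_gap: 0.005
finger_force: 0.0
```

>>> steer_hand:
  segments:
    - [[0, 0, 3, 0, 0], [0, 0, 5, 0, 0], [0, 0, 5.5, 0, 0], [0, 0, 5.5, 0, 0]]

```text
clock: 7.2
tcp_pos: [0.542, 0.0266, 0.1472]
tool_rot: [0.996, -0.091, -0.001, 0.0]
ft_force: [0.2, 0.6, -0.1]
finger_gap: 0.008
finger_force: 0.0
```

```bash
python3 - <<'E'
from geo import *;from station import r
where(r);go(r,(-3,0,142),-.183)
E
```

```text
stand mm [-5.100e+00 -1.000e-01  1.472e+02] F [ 0.1  0.6 -0.1] 7.2
shift [ 0.0021 -0.0001  0.0051] turn 0.0 q [-0.17  1.11  1.59]
```

Converted, 0.014 m is 1.4, 0.012 m is 1.2.

>>> steer_hand:
  segments:
    - [[0.2, 0, 0.4, 0, 0], [0.2, 0, 0.8, 0, 0], [0.2, 0, 1.2, 0, 0], [0.2, 0, 1.4, 0, 0]]
  only: "force"

```text
ft_force: [-3.5, -0.0, 7.6]
finger_force: 3.5
```

```bash
sh w.sh
```

```text
stand mm [ -2.6   0.2 134.6] F [-3.4 -0.7  7.6] 7.6
```

Converted, 0.008 m is 0.8, 0.006 m is 0.6.

>>> steer_hand:
  segments:
    - [[0, 0, 0.3, 0, 0], [0, 0, 0.6, 0, 0], [0, 0, 0.8, 0, 0]]
  only: "force"

```text
ft_force: [-15.5, 1.2, 30.3]
finger_force: 15.3
```

```bash
sh w.sh
```

```text
stand mm [ -3.    0.3 127.4] F [-15.5  -1.7  30.3] 7.9
```

Converted, 0.003 m is 0.3, 0.002 m is 0.2.

>>> steer_hand:
  segments:
    - [[0, 0, 0.2, 0, 0], [0, 0, 0.3, 0, 0], [0, 0, 0.3, 0, 0]]
  only: "force"

```text
ft_force: [-21.7, 1.5, 41.6]
finger_force: 20.5
```

```bash
sh w.sh
```

```text
stand mm [ -2.9   0.3 127.3] F [-21.6  -2.5  41.6] 8.2
```

The stop is hard at TCP z = 127.3, so the head is on the boss. Now up and over behind the bail.

Converted, -0.14 m is -14, -0.11 m is -11.

>>> steer_hand:
  segments:
    - [[-0.5, 0, -3, 0, 0], [-0.5, 0, -7, 0, 0], [-0.5, 0, -11, 0, 0], [0, 0, -14, 0, 0], [4, 0, -14, 0, 0], [8, 0, -14, 0, 0], [10, 0, -14, 0, 0], [10, 0, -14, 0, 0]]
  only: "force"

```text
ft_force: [-0.5, -0.4, 0.5]
finger_force: 0.0
```

```bash
python3 - <<'E'
from geo import *;from station import r
import cv2
where(r);go(r,(92,0,166),-.183)
c=r.camera("scene")
cv2.imwrite("pics/s3.png",cv2.resize(c["image"][180:355,200:375,::-1],None,fx=3.4,fy=3.4,interpolation=cv2.INTER_CUBIC))
E
```

```text
stand mm [ 9.880e+01 -1.000e-01  2.616e+02] F [-0.4 -0.4  0.5] 9.0
shift [-0.0067 -0.0001  0.0956] turn 0.0 q [-0.17  1.49  1.58]
```

View pics/s3.png

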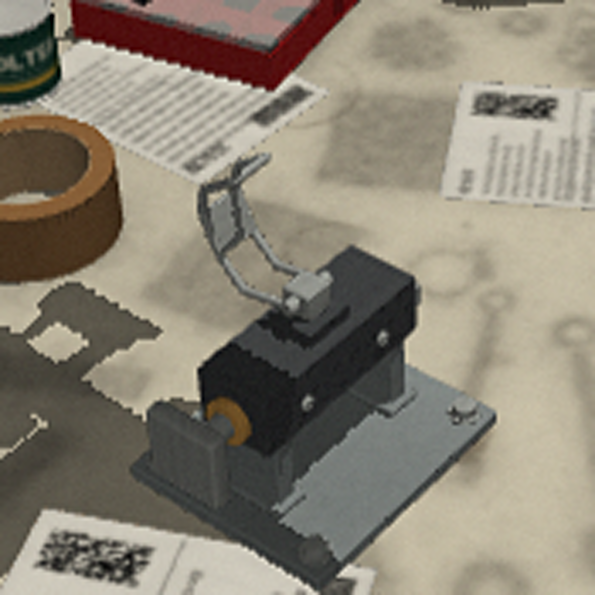

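The pin is home on the boss at (310,295) and the bail stands back at (230,220). I'll go down behind it and sweep it over towards -x.

>>> steer_hand:
  segments:
    - [[0, 0, 4, 0, 0], [0, 0, 8, 0, 0], [0, 0, 9.6, 0, 0], [0, 0, 9.6, 0, 0], [-1.5, 0, 9.6, 0, 0], [-3, 0, 9.6, 0, 0], [-4.5, 0, 9.6, 0, 0], [-6, 0, 9.6, 0, 0], [-7.5, 0, 9.6, 0, 0], [-9, 0, 9.6, 0, 0], [-10.5, 0, 9.6, 0, 0], [-12, 0, 9.6, 0, 0]]
  only: "force"

```text
ft_force: [1.7, -1.4, 108.5]
finger_force: 73.9
```

```bash
sh w.sh
```

```text
stand mm [ -8.4   0.2 188.8] F [  1.9  -1.1 108.5] 10.25
```

>>> steer_hand:
  segments:
    - [[-1.5, 0, 0, 0, 0], [-3, 0, 0, 0, 0], [-4.5, 0, 0, 0, 0], [-5.5, 0, 0, 0, 0], [-5.5, 0, 0, 0, 0]]
  only: "force"

```text
ft_force: [0.4, -0.9, -0.3]
finger_force: 0.0
```

```bash
python3 - <<'E'
from geo import *;from station import r
import cv2
where(r)
c=r.camera("scene")
cv2.imwrite("pics/s4.png",cv2.resize(c["image"][180:355,200:375,::-1],None,fx=3.4,fy=3.4,interpolation=cv2.INTER_CUBIC))
E
```

```text
stand mm [-78.3   0.4 167.8] F [ 0.5 -0.8 -0.3] 10.75
```

View pics/s4.png

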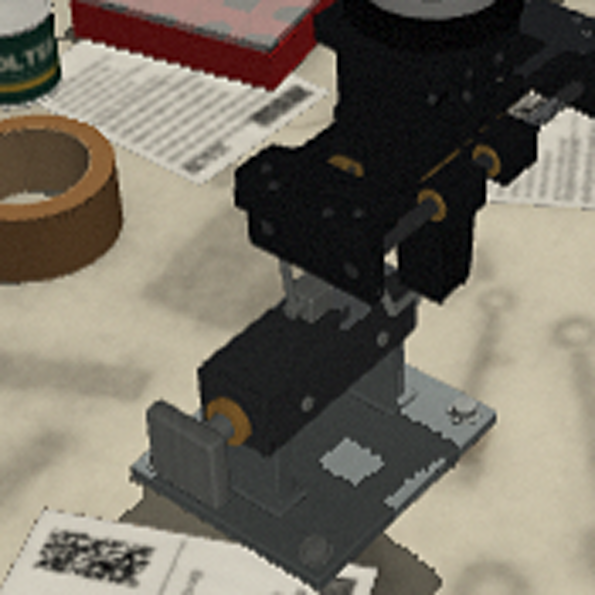

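The tool rode up over the bail (108 N peak), then came free at x = -78. I'll lift away and see where the bail is.

>>> steer_hand:
  segments:
    - [[0, 0, -4, 0, 0], [0, 0, -8, 0, 0], [-3, 0, -10, 0, 0], [-7, 0, -10, 0, 0], [-10, 0, -10, 0, 0], [-10, 0, -10, 0, 0]]
  only: "force"

```text
ft_force: [-0.3, -0.7, -0.0]
finger_force: 0.0
```

```bash
python3 - <<'E'
from geo import *;from station import r
import cv2
where(r)
c=r.camera("scene")
for th in (3.2,2.8,2.4,2,1.6,1.2):
  s,k=np.sin(th),np.cos(th)
  b=np.array([(x*k+z*s,y,109-x*s+z*k) for y in(12.5,-12.5) for x,z in((-36,-30),(0,-71))])/1000
  print(th,((proj(c,Rs.apply(b)+O)-[200,180])*3.4).round().tolist())
cv2.imwrite("pics/s5.png",cv2.resize(c["image"][180:355,200:375,::-1],None,fx=3.4,fy=3.4,interpolation=cv2.INTER_CUBIC))
E
```

```text
stand mm [-179.3    0.4  267.3] F [-0.2 -0.7 -0. ] 11.4
3.2 [[234.0, 236.0], [280.0, 193.0], [267.0, 211.0], [314.0, 168.0]]
2.8 [[253.0, 227.0], [325.0, 222.0], [286.0, 202.0], [359.0, 196.0]]
2.4 [[279.0, 231.0], [366.0, 266.0], [313.0, 206.0], [399.0, 239.0]]
2 [[309.0, 248.0], [395.0, 317.0], [342.0, 222.0], [427.0, 289.0]]
1.6 [[336.0, 275.0], [407.0, 365.0], [369.0, 248.0], [438.0, 337.0]]
1.2 [[357.0, 308.0], [400.0, 403.0], [389.0, 280.0], [431.0, 375.0]]
```

View pics/s5.png

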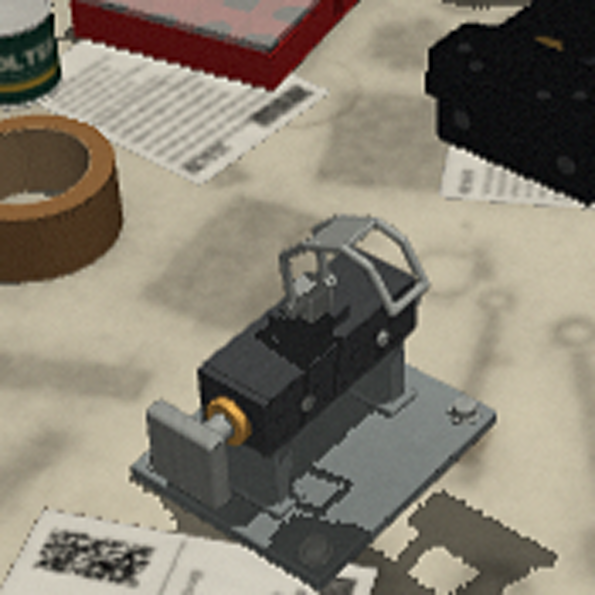

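The bail now stands at about 2.05 rad, with its crossbar at (408,298), and the pin is still home. I'll press it down from above on the -x side.

Converted, 0.114 m is 11.4, 0.11 m is 11.

>>> steer_hand:
  segments:
    - [[4, 0, 0, 0, 0], [8, 0, 0, 0, 0], [11.4, 0, 0, 0, 0], [11.4, 0, 4, 0, 0], [11.4, 0, 7, 0, 0], [11.4, 0, 8, 0, 0], [11.4, 0, 9, 0, 0], [11.4, 0, 10, 0, 0], [11.4, 0, 11, 0, 0]]
  only: "force"

```text
ft_force: [-44.2, 7.1, 33.1]
finger_force: 26.4
```

```bash
sh w.sh
```

```text
stand mm [-66.3   0.4 157.2] F [-44.7  -1.1  33.1] 12.35
```

>>> steer_hand:
  segments:
    - [[0, 0, 1, 0, 0], [0, 0, 2, 0, 0], [0, 0, 3, 0, 0]]
  only: "force"

```text
ft_force: [-69.2, 13.0, 11.8]
finger_force: 35.2
```

```bash
sh w.sh
```

```text
stand mm [-78.5   1.3 122.3] F [-70.4   0.2  11.8] 12.65
```

The finger slid down outside the crossbar and jammed radially. I'll back out, come in closer to the hinge (x ≈ -50) and press there.

Converted, -0.02 m is -2, -0.1 m is -10.

>>> steer_hand:
  segments:
    - [[-2, 0, 0, 0, 0], [-3.5, 0, 0, 0, 0], [-3.5, 0, -4, 0, 0], [-3.5, 0, -8, 0, 0], [-1, 0, -10, 0, 0], [1.5, 0, -10, 0, 0], [1.5, 0, -10, 0, 0]]
  only: "force"

```text
ft_force: [-0.1, 0.6, -0.7]
finger_force: 0.0
```

```bash
python3 - <<'E'
from geo import *;from station import r
import cv2
where(r)
c=r.camera("scene")
for th in (2,1.8,1.6,1.4,1.2):
  s,k=np.sin(th),np.cos(th)
  b=np.array([(x*k+z*s,y,109-x*s+z*k) for y in(12.5,-12.5) for x,z in((0,-71),)])/1000
  print(th,((proj(c,Rs.apply(b)+O)-[200,180])*3.4).round().tolist())
cv2.imwrite("pics/s6.png",cv2.resize(c["image"][180:355,200:375,::-1],None,fx=3.4,fy=3.4,interpolation=cv2.INTER_CUBIC))
E
```

```text
stand mm [-46.3   0.  227.7] F [-0.2  0.5 -0.7] 13.35
2 [[395.0, 317.0], [427.0, 289.0]]
1.8 [[403.0, 342.0], [435.0, 314.0]]
1.6 [[407.0, 365.0], [438.0, 337.0]]
1.4 [[405.0, 386.0], [437.0, 358.0]]
1.2 [[400.0, 403.0], [431.0, 375.0]]
```

View pics/s6.png

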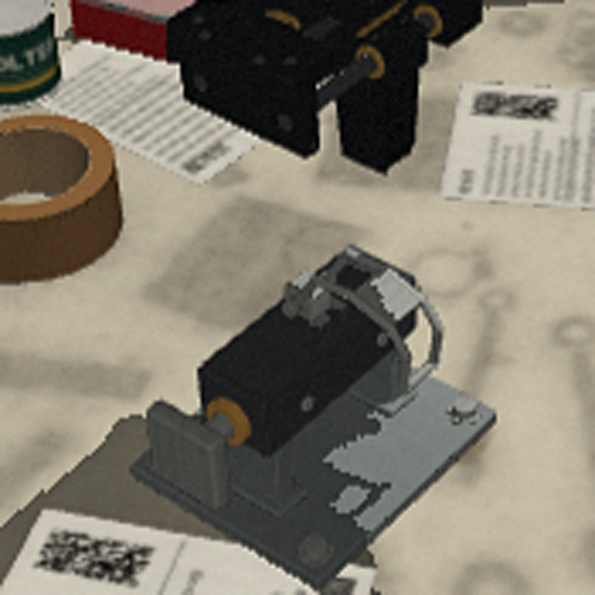

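The bail is now at about 1.35 rad, crossbar at (418,380). I'll descend at x = -50 in small batches.

>>> steer_hand:
  segments:
    - [[-0.5, 0, 4, 0, 0], [-0.5, 0, 7, 0, 0], [-0.5, 0, 8, 0, 0], [-0.5, 0, 8.5, 0, 0], [-0.5, 0, 9, 0, 0], [-0.5, 0, 9.5, 0, 0]]
  only: "ft"

```text
ft_force: [-2.2, -0.2, 1.5]
```

```bash
sh w.sh
```

```text
stand mm [-53.2   0.3 132.5] F [-2.2 -0.6  1.5] 14.0
```

>>> steer_hand:
  segments:
    - [[0, 0, 0.5, 0, 0], [0, 0, 1, 0, 0], [0, 0, 1.5, 0, 0]]
  only: "ft"

```text
ft_force: [-1.3, 0.9, 1.2]
```

```bash
sh w.sh
```

```text
stand mm [-53.6   0.2 116.5] F [-1.4  0.6  1.2] 14.3
```

>>> steer_hand:
  segments:
    - [[0, 0, 0.5, 0, 0], [0, 0, 1, 0, 0], [0, 0, 1.5, 0, 0], [0, 0, 2, 0, 0]]
  only: "ft"

```text
ft_force: [-1.7, 0.3, 1.4]
```

```bash
sh w.sh
```

```text
stand mm [-53.5   0.2  96.4] F [-1.7 -0.   1.4] 14.7
```

Converted, 0.025 m is 2.5, 0.02 m is 2.

>>> steer_hand:
  segments:
    - [[0, 0, 0.5, 0, 0], [0, 0, 1, 0, 0], [0, 0, 1.5, 0, 0], [0, 0, 2, 0, 0], [0, 0, 2.5, 0, 0], [0, 0, 2.5, 0, 0]]
  only: "ft"

```text
ft_force: [1.1, -0.7, -0.1]
```

```bash
sh w.sh
```

```text
stand mm [-53.9   0.2  71.1] F [ 1.2 -0.5 -0.1] 15.3
```

Converted, 0.006 m is 0.6, 0.005 m is 0.5.

>>> steer_hand:
  segments:
    - [[0.2, 0, 0.5, 0, 0], [0.4, 0, 0.5, 0, 0], [0.6, 0, 0.5, 0, 0]]
  only: "ft"

```text
ft_force: [-3.9, 0.5, -1.5]
```

```bash
sh w.sh
```

```text
stand mm [-48.    0.2  66.4] F [-4.  -0.2 -1.5] 15.6
```

Converted, 0.005 m is 0.5, 0.004 m is 0.4.

>>> steer_hand:
  segments:
    - [[0.2, 0, 0, 0, 0], [0.4, 0, 0, 0, 0], [0.5, 0, 0, 0, 0]]
  only: "ft"

```text
ft_force: [-16.4, 2.8, -1.3]
```

```bash
sh w.sh
```

```text
stand mm [-46.    0.3  65.3] F [-16.7  -0.2  -1.3] 15.9
```

It stopped hard at the shut position. I'll back off and check numerically.

The rows are not in the units I measure in: shifts go in cm and turns go in units of 0.05 rad. I convert before sending: -0.18 m is -18, -0.16 m is -16.

>>> steer_hand:
  segments:
    - [[-2, 0, 0, 0, 0], [-5, 0, 0, 0, 0], [-9, 0, 0, 0, 0], [-12, 0, -3, 0, 0], [-12, 0, -7, 0, 0], [-14, 0, -11, 0, 0], [-16, 0, -15, 0, 0], [-18, 0, -18, 0, 0], [-18, 0, -18, 0, 0]]
  only: "ft"

```text
ft_force: [1.3, 0.4, -0.0]
```

```bash
sh w.sh; python3 - <<'E'
from geo import *;from station import r
import cv2
A=cv2.imread("pics/scene0.png",0).astype(float)
c=r.camera("scene");g=cv2.cvtColor(c["image"],cv2.COLOR_RGB2GRAY).astype(float)
cv2.imwrite("pics/s7.png",c["image"][:,:,::-1])
W=np.array([(0,0),(-30,-10),(-36,-30),(-34,-56),(-24,-68)])
t=np.linspace(0,4,60);wx,wz=np.interp(t,range(5),W[:,0]),np.interp(t,range(5),W[:,1])
for th in (0,.1,.2,.3,.4,.6,.8,1.2):
  s,k=np.sin(th),np.cos(th)
  b=np.array([(x*k+z*s,y,109-x*s+z*k) for y in np.linspace(-12.5,12.5,9) for x,z in zip(wx[30:45],wz[30:45])])/1000
  p=proj(c,Rs.apply(b)+O).astype(np.float32)
  f=lambda I:cv2.remap(I.astype(np.float32),p[:,:1],p[:,1:],1).ravel()
  print(th,"tab mean",f(g).mean().round(1),"std",f(g).std().round(1),"before",f(A).mean().round(1))
# ascii patch of changes around stand
D=np.abs(g-A)[255:345:2,255:345:2];print("\n".join("".join(" .:#"[min(3,int(v//15))] for v in q) for q in D))
s,k=0,1
print((proj(c,Rs.apply(np.array([(-36,12.5,79),(-34,12.5,53),(-36,-12.5,79),(-34,-12.5,53),(-9,9,116),(-9,-9,116)])/1000)+O)-255)/2)
E
```

```text
stand mm [-222.2    0.3  250.4] F [ 1.2  0.6 -0. ] 16.8
0 tab mean 71.9 std 6.6 before 54.2
0.1 tab mean 68.1 std 7.1 before 54.4
0.2 tab mean 69.2 std 8.9 before 57.2
0.3 tab mean 70.5 std 11.8 before 58.5
0.4 tab mean 76.8 std 24.6 before 62.7
0.6 tab mean 91.8 std 47.9 before 75.8
0.8 tab mean 96.6 std 59.5 before 83.0
1.2 tab mean 65.3 std 46.3 before 52.7
. .       .### ##### .      . ... . ..      .
   ... .     ######           ....  ......  .
     .. ..     #### .           ... ..   .   
 . .  ..       #######            .  . ..   .
  .        .   #######             .  .. ... 
. ..   .      .:####:.#           #.. ..  . .
.    .  .  .  .#:## : .#:         #..... ....
 .. ..        ###   ....##        :.... . .  
      .     ::::#:  .    ##       . ... .. ..
. .  ... . : .   #:       ##      ...   ...  
...  .   :::   .: ##   .: .#      ..  .   .. 
... .  . :::#    :.##      #.      .... . .. 
..  . .   :: .      ##.    #     .....  .... 
 ....           .    .#     #   .    .  .... 
....               .: #:    #   ........  .  
..                  
[... 822 characters left out ...]
  ####:. .      .   .   #######
....::            #..  .        .   . #######
 ...::.           .          .     .  #######
   ..:               .         .  .. ########
    .             .         .    . . ########
:                          .    .. .. #######
.           .  .     .   .      .. . ########
.                  .       .   ..... ########
#                   .   .   .  ..... ########
  .. .             ..       .. ...  .########
. . .   .    .    . .      . .  .. . ########
 ..... ....                  ... .. .#######.
[[24.24464162 18.89426188]
 [24.02412577 24.17190175]
 [28.86367097 14.87024028]
 [28.56816701 20.13398725]
 [18.33016562  6.88103297]
 [21.76280166  4.08871203]]
```

The changed pixels match the shut bail: the wire corners sit at the predicted θ=0 positions, and the tab is most uniform there. Handing in.

```bash
python3 -c "
from station import r
print(r.finish_job())"
```

```text
the job is handed in; nothing more can be done
None
```

The job is handed in, but no verdict came back. By my own checks the rod is locked, the pin is home on the boss, the bail is shut, and the arm is clear at about 17 s; the highest forces I read were 50 N on the rod (limit 60) and 108 N at the wrist (limit 120).

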